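Change the experiment panel on a laboratory trainer

ROBOT

A 6-joint arm with a two-finger parallel gripper is mounted at the origin on the work surface. World frame = base frame: x ahead of the robot, y to its left, z up, the work surface at z = 0. Lengths are in mm, angles in rad, forces in N, time in s.
With the tool pointing down it reaches from about 275 to 850 mm from the base axis. Payload 19 kg.
Tool frame: the origin (TCP) lies on the centre line of the jaws, within the pads' length; the fingertips stand 8 mm ahead of it and the grasp point (between the pads) lies 11 mm behind it; z points along the fingers, y is the line along which they close (so a half turn about z gives the same grasp; the last joint's range is limited). The gripper opens to 85 mm and grips with 20 to 120 N. Pads are 22 mm wide; open, the fingers measure 114 mm over their backs; the gripper's body (76 mm by 85 mm) begins 54 mm behind the grasp point. The pads swing forward as they close: fully open they stand 13 mm farther back than shut.
Start: joints at [1.055, 0.15, 1.437, -0, 1.554, -0.134], TCP at [214.242, 533.565, 239.267] pointing down, gripper open.
Joint ranges: [-2.8, 2.8], [-0.68, 2.1], [0.12, 2.68], [-1.39, 4.53], [0.16, 2.79], [-2.81, 2.81]. Speed limits (rad/s): [1.89, 1.89, 2.22, 3.01, 3.01, 3.01].

INTERFACE

Orientations are given as a 3x3 rotation matrix whose columns are the frame's x, y, z axes.
In Python, from workcell import arm, capture, find_in gives the robot as it stands.
- The arm moves only by the shell command python3 -m inch 'ROWS' [FORCE]. ROWS is JSON, a list of rows, each a list of 3 entries, a list of its own where there are three numbers: the shift along the tool's x, y, z in m, then the turn, a rotation vector about the tool's x, y, z in degrees, then the closure in counts, from 0 (fully open) to 255 (shut). In form: [[[dx, dy, dz], [wx, wy, wz], gripper], ...]. A call has 1 to 8 rows; each row is the pose to reach, as a shift and turn from the pose commanded when the call began, along the tool's axes at that moment; what a row does not reach only later rows make up. A row lasts 1/10 s, in which the tool goes at most 50 mm and 8.59 degrees, less where a joint would pass 70% of its speed; a pose out of reach is approached as far as the arm can. A call with a gripper value outside its range is refused whole. The fingers move at their own pace and stop on an object; FORCE is the grip in N (left out, the last holds). Time passes only in rows, so rows that repeat a pose let the fingers close. It gives the time, the measured TCP pose, the force, the opening and the grip force at its end, in the units of the state.
- arm.state(): the state, without advancing time (a new reading comes with each control period).
- capture(name): name is "scene" or "top" or "wrist"; returns a dict with "color" (420x560x3 uint8, blue, green, red), "depth" (420x560 float32, mm along the optical axis (not along the pixel's ray), 0 where there is no reading), "intrinsics" (3x3 intrinsics, pixels), "R" (3x3) and "t" (3): a world point X has camera coordinates R X + t; the wrist camera has in their place "hand_eye" (4x4, takes a point from camera to tool coordinates, whose origin is the TCP and whose axes are the flange's). Camera axes: x right, y down, z forward; pixel columns grow to the right and rows downward; lengths in mm; the calibration is good to about 2 mm. A picture is of the moment at which its call begins: read the wrist's pose just before it.
- arm.hand_in(): hands the job in; it is judged then, once.
Trained networks look in a picture, given as the dict that the camera call returned (one of the last four; its "shot" number tells which), for a name from the list of things; names that differ only in an ending like _2 or _b are one class to them, and where a whole thing is asked for, a point or a joint stands for the part that bears it (a point fixed in the world has none). Each returns a list of dicts, best first, with "p" (0 to 1); they miss things now and then, are a little off and sometimes report something else, mostly with a low value. They report only what shows in the picture. A call takes as long as a camera call.
- find_in(picture, query): "point" ([column, row] in pixels, amid what is visible of it).
The state is a dict: "clock": time; "q": joint angles; "qd": joint speeds; "effort": joint torques, N m; "position": TCP position; "ee_rot": TCP orientation; "wrist_force": force on the tool from outside, world axes, zero at the start; "wrist_torque": the same for the moment, N m; "opening": finger opening in mm; "gripper_force": force on a finger pad.
Only numpy, scipy, OpenCV 4.12 (cv2) and the standard library are available. Lean on these libraries where they do the work, as an engineer would, in place of code of your own. Each camera call takes 0.05 s, during which the arm holds its last target. There are 200 camera calls.

TASK

Set up the trainer for the next practical: lift off the transformer panel that is on it, lay it flat in the empty storage tray and let go of it; then take the panel with the two round meters from the bench and fit it on the trainer in its place, with the wide hole over the wide dowel and the narrow hole over the narrow one, fully home and flat on its rails. Set both panels down by hand rather than letting them fall, and leave everything else on the bench where it is.

Things in the scene. Friction and masses are not known exactly. Their poses are not given: they have to be found in the camera images.
- trainer: Trainer (fixed): blue steel case 300 (its x) by 230 mm (y), grey deck 80 mm high; origin: centre of the underside. Switch, knobs and sockets (up to 20 mm tall) are on the deck's -x strip. The panel bay is centred 45 mm from the origin towards +x: two rails along x carry the panel at height 84 mm, and two upright steel dowels stand 144 mm apart on the x axis.
- trainer_wide_dowel (a point): On the axis of the wide dowel (16 mm diameter, at the bay's -x end, nearer the switches), at the height of the rail tops. The meter panel's wide hole comes here when the panel is fully home. The dowel's tip is 30 mm above this point; the dowel is straight for 18 mm, then tapers to 6.4 mm at the tip.
- trainer_narrow_dowel (a point): The same point on the narrow dowel (10 mm diameter, at the bay's +x end); its tip is also 30 mm above this point, and it tapers to 4 mm over the last 12 mm.
- meter_panel: Panel to be fitted, lying flat on the bench: green plate 180 (its x) by 120 (y) by 10 mm, about 0.45 kg, with two round dial meters (44 mm across, 9 mm tall) on its +y half and small sockets on its -y half. Origin: centre of the underside, z up. Two through holes on its x axis, 72 mm either side of the origin: wide (18 mm) at -x, narrow (12 mm) at +x.
- meter_panel_grip (a point): Centre of the meter panel's handle, a black bar along the panel's x: 104 mm long, 14 mm wide (y), 14 mm tall, its centre 48 mm above the panel's underside, on two round posts (12 mm) at x = +-45 mm. Within 25 mm of the middle, beside and under the bar, the plate is bare.
- meter_panel_wide_hole (a point): Centre of the meter panel's wide hole (18 mm), on the underside.
- meter_panel_narrow_hole (a point): Centre of the meter panel's narrow hole (12 mm), on the underside.
- coil_panel: The transformer panel, which starts fitted on the trainer's dowels: same plate, holes, handle and weight as the meter panel, but with a small transformer (36 x 30 mm, 20 mm tall), capacitors and a knob (up to 20 mm tall) instead of meters. Origin: centre of the underside, x from wide to narrow hole, z up.
- coil_panel_grip (a point): Centre of the bar of the transformer panel's handle, 48 mm above the panel's underside; x along the bar.
- tray: The empty storage tray (fixed): open aluminium tray, 240 mm (its x) by 180 mm (its y) outside and 36 mm tall, walls and floor 6 mm thick, lined with felt; origin at the centre of its underside. It is on one side of the trainer and the meter panel on the other.
- galvanometer: Bystander: white bench galvanometer with a sloping dial, about 130 x 110 x 90 mm, at the far left; leave it.
- multimeter: Bystander: black hand multimeter 150 x 74 x 40 mm lying flat at the far right; leave it.
- masses: Bystander: stack of slotted masses on a hanger, 54 mm across and 130 mm tall, between trainer and robot, on the left; leave it.
- decade_box: Bystander: wooden decade resistance box 190 x 85 x 80 mm, on the left; leave it.
- screwdriver: Bystander: screwdriver, 150 mm long, lying between trainer and robot, on the right; leave it.
- transformer: Bystander: bare transformer 90 x 78 x 56 mm standing by itself on the bench, on the right; leave it.

How it is judged (in metres and radians):
On the way:
1. the transformer panel lies flat in the tray, let go (z of coil_panel in the frame of tray below 0.01 m and angle between coil_panel's own z axis and vertical below 0.04 rad and horizontal distance between coil_panel and tray below 0.05 m and contact force between the fingers and coil_panel below 0.1 N), for 0.2 s.
At the end, for the whole second after the job is handed in: Meter panel on the trainer at rest: each hole over its own dowel (3 mm), underside within 2 mm of the rails, tilt under 0.03 rad. Transformer panel at rest flat in the tray: within 50 mm of its centre, 4 mm of its floor, tilt under 0.04 rad (z of coil_panel in the frame of tray below 0.01 m and angle between coil_panel's own z axis and vertical below 0.04 rad and horizontal distance between coil_panel and tray below 0.05 m and linear speed of each of coil_panel, meter_panel below 0.02 m/s and horizontal distance between meter_panel_wide_hole and trainer_wide_dowel below 0.003 m and horizontal distance between meter_panel_narrow_hole and trainer_narrow_dowel below 0.003 m and z of meter_panel_wide_hole in the frame of trainer_wide_dowel below 0.002 m and z of meter_panel_narrow_hole in the frame of trainer_narrow_dowel below 0.002 m and angle between meter_panel's own z axis and vertical below 0.03 rad); the robot touches nothing.
It fails at once if a panel is let fall (faster than 0.6 m/s while not held: about 20 mm of fall) ((linear speed of meter_panel above 0.6 m/s and contact force between the fingers and meter_panel below 0.1 N) or (linear speed of coil_panel above 0.6 m/s and contact force between the fingers and coil_panel below 0.1 N)).
It fails at once if a bystander is moved by more than 30 mm (distance of any of galvanometer, multimeter, masses, decade_box, screwdriver, transformer from where it was at the start of the episode above 0.03 m).
It also fails if it takes over 67 s, if anything falls off the work surface, if the arm or the gripper's body presses on something with over 40 N, if the wrist force passes 120 N, or if a joint passes its speed limit or range.

## Working session

There is one attempt and no reset: what is moved stays moved. The work goes in short steps, Python scripts to look and compute and a shell command to move; the robot and the scene stay as the last step left them, time stands still between calls to the robot, and variables do not carry over. Pictures are saved under pics/ and viewed, at most 10 in all, crops included, and the job is handed in when it is done.

```bash
ls; mkdir -p pics
cat > h.py <<'E'
import numpy as np,cv2
from workcell import arm,capture,find_in
def cam(d,st=None):
    # returns Rcw,tcw : world = Rcw@c+tcw
    if 'R' in d: return np.array(d['R']).T, -np.array(d['R']).T@np.array(d['t'])
    H=np.array(d['hand_eye']);R=np.array(st['ee_rot']);p=np.array(st['position'])
    return R@H[:3,:3], R@H[:3,3]+p
def cloud(d,st=None):
    K=np.array(d['intrinsics']);z=d['depth'];v,u=np.mgrid[:z.shape[0],:z.shape[1]]
    c=np.stack([(u-K[0,2])/K[0,0]*z,(v-K[1,2])/K[1,1]*z,z],-1)
    R,t=cam(d,st);w=c@R.T+t;w[z<=0]=np.nan;return w
def ray(d,px,h,st=None):
    K=np.array(d['intrinsics']);R,t=cam(d,st)
    r=R@np.array([(px[0]-K[0,2])/K[0,0],(px[1]-K[1,2])/K[1,1],1]);return t+r*(h-t[2])/r[2]
E
python3 - <<'E'
from h import *
for n in ['top','scene']:
    d=capture(n);cv2.imwrite(f'pics/{n}0.png',d['color']);w=cloud(d)
    np.savez(f'{n}0.npz',**{k:v for k,v in d.items()})
    for q in ['trainer','coil_panel','coil_panel_grip','meter_panel','meter_panel_grip','meter_panel_wide_hole','meter_panel_narrow_hole','tray','trainer_wide_dowel','trainer_narrow_dowel','decade_box','masses','screwdriver','transformer']:
        f=find_in(d,q)[:2]
        for e in f:
            c,r=map(int,e['point']);print(n,q,round(e['p'],2),c,r,np.round(w[r,c]))
s=arm.state();print(s['clock'],s['ee_rot'],s['opening'])
E
```

```text
pics
top trainer 0.87 296 228 [501. -26.  80.]
top trainer 0.47 213 163 [718. 251.  68.]
top coil_panel 0.97 284 199 [585.  13. 140.]
top coil_panel 0.46 181 234 [485. 362.  10.]
top coil_panel_grip 0.77 284 200 [583.  13. 133.]
top meter_panel 0.58 181 232 [492. 362.   9.]
top meter_panel_grip 0.94 184 237 [476. 353.   3.]
top meter_panel_grip 0.71 287 195 [597.   4. 142.]
top meter_panel_wide_hole 0.86 179 234 [481. 357.  54.]
top meter_panel_narrow_hole 0.92 179 235 [478. 358.  49.]
top tray 0.74 399 237 [ 482. -377.    2.]
top tray 0.16 367 163 [ 731. -268.   34.]
top trainer_wide_dowel 0.9 289 229 [498.  -4.  77.]
top trainer_narrow_dowel 0.59 295 231 [491. -23.  82.]
top masses 0.53 224 283 [324. 204.  60.]
top screwdriver 0.48 342 287 [ 314. -179.   24.]
top transformer 0.78 459 219 [ 538. -561.   55.]
scene trainer 0.96 294 217 [566.  67.  82.]
scene trainer 0.45 271 215 [623.  12. 137.]
scene coil_panel 0.85 272 217 [632.  18. 141.]
scene coil_panel_grip 0.77 271 216 [630.  14. 142.]
scene meter_panel 0.7 386 238 [521. 359.  46.]
scene meter_panel_grip 0.59 382 237 [nan nan nan]
scene meter_panel_grip 0.29 183 178 [ 468. -392.    4.]
scene meter_panel_wide_hole 0.95 387 235 [513. 360.  51.]
scene meter_panel_wide_hole 0.18 457 262 [554. 575.  66.]
scene meter_panel_narrow_hole 0.68 387 238 [494. 363.  13.]
scene tray 0.66 180 179 [ 479. -398.    7.]
scene tray 0.55 126 173 [ 558. -559.   60.]
scene trainer_wide_dowel 0.89 292 215 [568.  61.  93.]
scene trainer_narrow_dowel 0.7 292 218 [571.  62.  82.]
scene decade_box 0.65 455 263 [558. 570.  64.]
scene masses 0.8 354 186 [nan nan nan]
scene screwdriver 0.56 257 162 [ 312. -162.   16.]
scene screwdriver 0.41 271 217 [630.  14. 137.]
1.5 [[-9.28002379e-01  3.72574260e-01 -8.08112800e-05]
 [ 3.72574266e-01  9.28002376e-01 -8.16726582e-05]
 [ 4.45639297e-05 -1.05900624e-04 -9.99999993e-01]] 85.52768244002996
```

Run:
```python
import cv2
a=cv2.imread('pics/top0.png')
cv2.imwrite('pics/top0z.png',cv2.resize(a[130:300,120:470],(800,389),interpolation=cv2.INTER_CUBIC))
```

```text
(no output)
```

View pics/top0z.png

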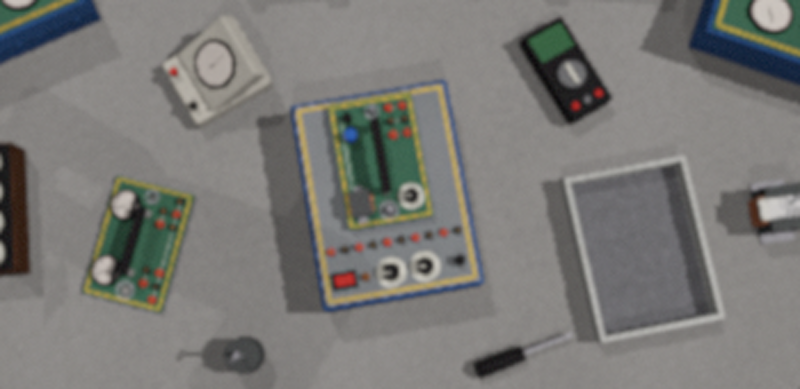

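```bash
cat >> h.py <<'E'
def rect(P):
    (c,s,a)=cv2.minAreaRect(P[:,:2].astype(np.float32)); 
    b=cv2.boxPoints((c,s,a)); e=b[1]-b[0],b[2]-b[1]; l=max(e,key=np.linalg.norm)
    if l[0]<0:l=-l
    return np.round(c,1),np.round(s,1),round(float(np.degrees(np.arctan2(l[1],l[0]))),2)
def sel(w,c,r,z0,z1):
    P=w.reshape(-1,3);P=P[~np.isnan(P[:,0])]
    return P[(np.hypot(P[:,0]-c[0],P[:,1]-c[1])<r)&(P[:,2]>z0)&(P[:,2]<z1)]
E
python3 - <<'E'
from h import *
d=dict(np.load('top0.npz'));w=cloud(d)
for n,c,r,a,b in [('coilbar',(590,13),90,126,150),('coilplate',(590,13),125,90,97),('trainer',(540,0),210,70,90),('meterbar',(490,360),90,40,62),('meterplate',(490,360),130,6,30),('tray',(480,-385),180,26,45),('trayfloor',(480,-385),80,-5,15),('masses',(324,204),60,20,150)]:
    P=sel(w,c,r,a,b);print(n,len(P),rect(P),P[:,2].mean().round(1),P[:,2].max().round(1))
E
sleep 0
```

```text
coilbar 148 (array([589.8,   7.4]), array([101.5,  13.9]), 10.19) 138.8 145.7
coilplate 1222 (array([577.8,   5.1]), array([206.3, 120.2]), 10.36) 93.8 97.0
trainer 4318 (array([ 5.464e+02, -5.000e-01]), array([300.1, 229.9]), 10.38) 80.0 90.0
meterbar 147 (array([478.1, 364.5]), array([ 15.7, 103. ]), -13.3) 53.7 61.3
meterplate 1672 (array([492.9, 360.6]), array([231.5, 249.5]), -30.17) 12.5 27.3
tray 644 (array([ 486.4, -422.1]), array([240.2, 280.9]), -78.36) 34.8 44.8
trayfloor 1745 (array([ 479.5, -382.8]), array([159. , 154.5]), 12.0) 6.3 14.9
masses 219 (array([317.5, 198.9]), array([50.8, 49.5]), 0.28) 57.6 136.7
```

```bash
cat > go.py <<'E'
# shift in tool axes (m) and turn to reach: x y z yaw(deg of tool x)
import sys;from h import *
x,y,z,a=map(float,sys.argv[1:]);s=arm.state();R=np.array(s['ee_rot']);a=np.radians(a)
d=R.T@(np.array([x,y,z])-s['position'])/1000
T=np.array([[np.cos(a),np.sin(a),0],[np.sin(a),-np.cos(a),0],[0,0,-1]])
w=np.degrees(cv2.Rodrigues(R.T@T)[0].ravel())
print(np.round(d,4),np.round(w,2),'clock',round(s['clock'],2),np.round(s['position'],1),'F',np.round(s['wrist_force'],1),'q6',round(s['q'][5],2),'open',round(s['opening'],1),round(s['gripper_force'],1))
E
python3 - <<'E'
from h import *
d=dict(np.load('top0.npz'));w=cloud(d)
P=sel(w,(480,-385),160,30,38);print(rect(P),len(P))
I=np.linalg.inv;a=np.radians(12)
u=np.array([np.cos(a),np.sin(a)]);v=np.array([-u[1],u[0]])
q=P[:,:2]@np.c_[u,v];print(q.min(0),q.max(0))
E
python3 go.py 589.8 7.4 239 190.3
python3 -m inch '[[[-0.545,-0.348,0],[0,0,-32.2],60],[[-0.545,-0.348,0],[0,0,-32.2],60],[[-0.545,-0.348,0],[0,0,-32.2],60],[[-0.545,-0.348,0],[0,0,-32.2],60],[[-0.545,-0.348,0],[0,0,-32.2],60],[[-0.545,-0.348,0],[0,0,-32.2],60],[[-0.545,-0.348,0],[0,0,-32.2],60],[[-0.545,-0.348,0],[0,0,-32.2],60]]'
python3 go.py 589.8 7.4 239 190.3
```

```text
(array([ 476.5, -374.1]), array([240.2, 182.9]), 11.64) 394
[ 267.72263802 -557.05084445] [ 508.73839803 -373.0116865 ]
[-5.446e-01 -3.484e-01  3.000e-04] [-1.000e-02 -0.000e+00 -3.217e+01] clock 1.5 [214.2 533.6 239.3] F [-0.5 -0.1  0.4] q6 -0.13 open 85.5 0.0
clock: 2.3
position: [433.8, 226.7, 239.7]
ee_rot: [[-0.984, -0.179, 0.001], [-0.179, 0.984, 0.0], [-0.001, 0.0, -1.0]]
wrist_force: [0.2, 1.0, 0.0]
opening: 65.0
gripper_force: 0.0
[-0.1142 -0.2437  0.0007] [0.   0.03 0.03] clock 2.3 [433.8 226.7 239.7] F [0.2 1.  0. ] q6 -1.43 open 65.0 0.0
```

```bash
python3 -m inch '[[[-0.114,-0.244,0.001],[0,0,0],60],[[-0.114,-0.244,0.001],[0,0,0],60],[[-0.114,-0.244,0.001],[0,0,0],60],[[-0.114,-0.244,0.001],[0,0,0],60],[[-0.114,-0.244,0.001],[0,0,0],60],[[-0.114,-0.244,0.001],[0,0,0],60],[[-0.114,-0.244,0.001],[0,0,0],60],[[-0.114,-0.244,0.001],[0,0,0],60]]'
python3 go.py 589.8 7.4 239 190.3
python3 - <<'E'
from h import *
s=arm.state();d=capture('wrist');cv2.imwrite('pics/w1.png',d['color']);w=cloud(d,s)
np.savez('w1.npz',pos=s['position'],ee_rot=s['ee_rot'],**{k:v for k,v in d.items()})
print(np.round(d['hand_eye'],2).tolist(),s['position'])
for n,c,r,a,b in [('coilbar',(590,8),90,126,150),('coilplate',(590,8),125,90,97),('trainer',(540,0),210,70,90)]:
    P=sel(w,c,r,a,b);print(n,len(P),rect(P) if len(P)>5 else '')
E
```

```text
clock: 3.1
position: [588.7, 9.2, 238.2]
ee_rot: [[-0.984, -0.179, -0.001], [-0.179, 0.984, 0.0], [0.001, 0.0, -1.0]]
wrist_force: [0.4, -0.0, -1.1]
opening: 65.1
gripper_force: 0.0
[-0.0008 -0.0019 -0.0008] [ 0.02 -0.03 -0.  ] clock 3.1 [588.7   9.2 238.2] F [ 0.4 -0.  -1.1] q6 -1.87 open 65.1 0.0
[[0.0, -0.95, -0.3, 78.45], [1.0, 0.0, 0.0, 0.26], [-0.0, -0.3, 0.95, -134.29], [0.0, 0.0, 0.0, 1.0]] [588.69881573   9.17530884 238.17828173]
coilbar 2788 (array([590.3,   6.1]), array([103.7,  13.8]), 10.51)
coilplate 23245 (array([591. ,   6.4]), array([180.6, 120.4]), 10.39)
trainer 47756 (array([567.9,   2.2]), array([254.5, 230.7]), 10.41)
```

View pics/w1.png

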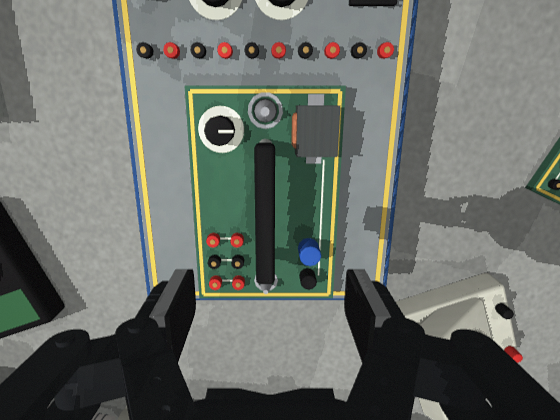

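```bash
python3 -m inch '[[[-0.001,-0.001,0.03],[0,0,0],60],[[-0.001,-0.001,0.06],[0,0,0],60],[[-0.001,-0.001,0.08],[0,0,0],60],[[-0.001,-0.001,0.08],[0,0,0],60]]'
python3 go.py 590.6 6.3 121 190.4
```

```text
clock: 3.55
position: [588.4, 9.6, 156.2]
ee_rot: [[-0.984, -0.181, -0.004], [-0.181, 0.984, 0.0], [0.004, 0.001, -1.0]]
wrist_force: [-0.1, 0.2, 0.2]
opening: 65.1
gripper_force: 0.0
[-0.0017 -0.0036  0.0352] [ 0.07 -0.21  0.02] clock 3.55 [588.4   9.6 156.2] F [-0.1  0.2  0.2] q6 -1.87 open 65.1 0.0
```

```bash
python3 -m inch '[[[-0.002,-0.0035,0.015],[0,0,0],60],[[-0.002,-0.0035,0.03],[0,0,0],60],[[-0.002,-0.0035,0.035],[0,0,0],60],[[-0.002,-0.0035,0.035],[0,0,0],60],[[-0.002,-0.0035,0.035],[0,0,0],60]]'
python3 go.py 590.6 6.3 121 190.4
```

```text
clock: 4.05
position: [592.8, 5.0, 123.8]
ee_rot: [[-0.984, -0.179, 0.0], [-0.179, 0.984, -0.0], [-0.0, -0.0, -1.0]]
wrist_force: [-0.1, -0.5, 0.2]
opening: 65.3
gripper_force: 0.0
[0.002  0.0016 0.0028] [-0.01  0.02 -0.08] clock 4.05 [592.8   5.  123.8] F [-0.1 -0.5  0.2] q6 -1.87 open 65.3 0.0
```

```bash
for i in 1 2 3; do python3 -m inch '[[[0,0,0],[0,0,0],60]]' >/dev/null; python3 go.py 590.6 6.3 121 190.4; done
```

```text
[0.0021 0.0017 0.003 ] [-0.02  0.05 -0.08] clock 4.15 [592.9   5.  124. ] F [1.2 0.  0.2] q6 -1.87 open 65.1 0.0
[0.002  0.0017 0.0029] [-0.02  0.04 -0.08] clock 4.25 [592.9   5.  123.9] F [0.2 0.  0.3] q6 -1.87 open 65.2 0.0
[0.0019 0.0017 0.0027] [-0.01  0.03 -0.08] clock 4.35 [592.8   5.  123.7] F [-0.3 -0.4  0.8] q6 -1.87 open 65.3 0.0
```

```bash
python3 -m inch '[[[0.002,0.0017,0.0028],[0,0,0],60],[[0.002,0.0017,0.0028],[0,0,0],60],[[0.002,0.0017,0.0028],[0,0,0],60]]'
python3 -m inch '[[[0,0,0],[0,0,0],160],[[0,0,0],[0,0,0],255],[[0,0,0],[0,0,0],255],[[0,0,0],[0,0,0],255],[[0,0,0],[0,0,0],255],[[0,0,0],[0,0,0],255]]' 60
python3 go.py 590.6 6.3 121 190.4
python3 - <<'E'
from h import *
s=arm.state();d=capture('wrist');cv2.imwrite('pics/w2.png',d['color']);
np.savez('w2.npz',pos=s['position'],ee_rot=s['ee_rot'],**{k:v for k,v in d.items()});print(s['wrist_force'],s['wrist_torque'],s['position'],s['ee_rot'])
E
```

```text
clock: 4.65
position: [590.3, 6.4, 120.5]
ee_rot: [[-0.984, -0.179, -0.0], [-0.179, 0.984, -0.0], [0.0, -0.0, -1.0]]
wrist_force: [-0.5, 0.3, -0.5]
opening: 65.2
gripper_force: 0.0
clock: 5.25
position: [590.5, 6.3, 120.8]
ee_rot: [[-0.984, -0.179, 0.0], [-0.179, 0.984, -0.0], [-0.0, -0.0, -1.0]]
wrist_force: [0.3, 0.5, 2.4]
opening: 12.8
gripper_force: 59.2
[-0.0001 -0.     -0.0002] [-0.01  0.01 -0.07] clock 5.25 [590.5   6.3 120.8] F [0.3 0.5 2.4] q6 -1.87 open 12.8 59.2
[0.30929797 0.51545819 2.36314105] [-0.0653564   0.09481484  0.01940985] [590.46876364   6.31816944 120.75353927] [[-9.83805074e-01 -1.79241537e-01  2.16788080e-04]
 [-1.79241582e-01  9.83805067e-01 -2.15063756e-04]
 [-1.74728853e-04 -2.50438253e-04 -9.99999953e-01]]
```

View pics/w2.png

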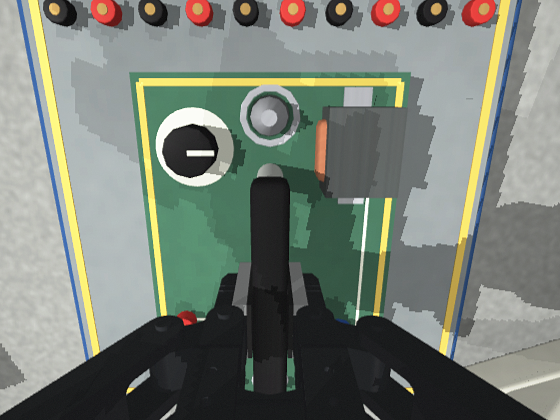

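```bash
python3 -m inch '[[[0,0,-0.006],[0,0,0],255],[[0,0,-0.014],[0,0,0],255],[[0,0,-0.024],[0,0,0],255],[[0,0,-0.036],[0,0,0],255],[[0,0,-0.05],[0,0,0],255],[[0,0,-0.06],[0,0,0],255],[[0,0,-0.06],[0,0,0],255]]'
python3 go.py 476.5 -374.1 180 191.6
```

```text
clock: 6.0
position: [591.0, 6.3, 182.6]
ee_rot: [[-0.984, -0.179, 0.003], [-0.179, 0.984, -0.0], [-0.003, -0.001, -1.0]]
wrist_force: [-0.3, -0.5, -3.7]
opening: 12.7
gripper_force: 58.7
[ 0.1809 -0.3537  0.0025] [-0.05  0.15 -1.27] clock 6.0 [591.    6.3 182.6] F [-0.3 -0.5 -3.7] q6 -1.87 open 12.7 58.7
```

```bash
python3 -m inch '[[[0.01,-0.02,0],[0,0,0],255],[[0.025,-0.05,0],[0,0,0],255],[[0.045,-0.09,0],[0,0,0],255],[[0.065,-0.13,0],[0,0,-0.5],255],[[0.085,-0.17,0],[0,0,-0.5],255],[[0.105,-0.21,0],[0,0,-1],255],[[0.125,-0.25,0],[0,0,-1.27],255],[[0.145,-0.285,0],[0,0,-1.27],255]]'
python3 -m inch '[[[0.015,-0.03,0],[0,0,0],255],[[0.027,-0.054,0],[0,0,0],255],[[0.033,-0.065,0],[0,0,0],255],[[0.036,-0.069,0],[0,0,0],255],[[0.036,-0.069,0],[0,0,0],255],[[0.036,-0.069,0],[0,0,0],255]]'
python3 go.py 476.5 -374.1 180 191.6
python3 - <<'E'
from h import *
s=arm.state();d=capture('wrist');w=cloud(d,s)
np.savez('w3.npz',pos=s['position'],ee_rot=s['ee_rot'],**{k:v for k,v in d.items()});cv2.imwrite('pics/w3.png',d['color'])
d=capture('top');w=cloud(d);cv2.imwrite('pics/top3.png',d['color'])
P=sel(w,(476.5,-374),160,30,38);print(rect(P))
P=sel(w,(476.5,-374),120,120,165);print(rect(P))
E
```

```text
clock: 6.8
position: [497.9, -301.9, 180.2]
ee_rot: [[-0.98, -0.201, -0.0], [-0.201, 0.98, 0.0], [0.0, 0.0, -1.0]]
wrist_force: [0.8, 0.2, -3.3]
opening: 13.0
gripper_force: 58.8
clock: 7.4
position: [477.8, -373.9, 180.6]
ee_rot: [[-0.979, -0.202, 0.0], [-0.202, 0.979, 0.0], [-0.0, 0.0, -1.0]]
wrist_force: [-0.3, -0.1, -2.9]
opening: 12.7
gripper_force: 58.8
[0.0013 0.     0.0006] [0.01 0.   0.04] clock 7.4 [ 477.8 -373.9  180.6] F [-0.3 -0.1 -2.9] q6 -2.56 open 12.7 58.8
(array([ 476.3, -373.7]), array([240.4, 180.5]), 11.69)
(array([ 477.4, -370. ]), array([186.8, 115.3]), 16.03)
```

View pics/w3.png

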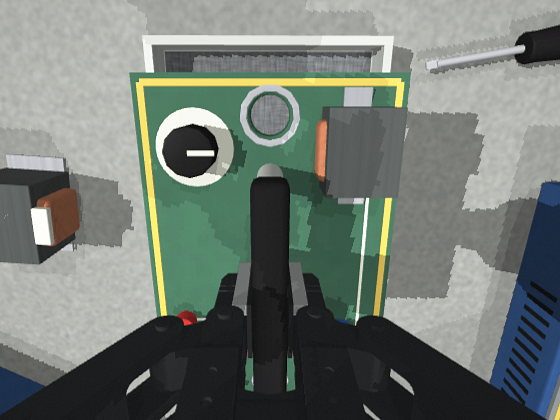

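```bash
python3 -m inch '[[[0.001,0,0.015],[0,0,0],255],[[0.001,0,0.04],[0,0,0],255],[[0.001,0,0.07],[0,0,0],255],[[0.001,0,0.1],[0,0,0],255],[[0.001,0,0.12],[0,0,0],255],[[0.001,0,0.13],[0,0,0],255],[[0.001,0,0.132],[0,0,0],255],[[0.001,0,0.132],[0,0,0],255]]'
python3 -m inch '[[[0,0,0.001],[0,0,0],255],[[0,0,0.002],[0,0,0],255],[[0,0,0.003],[0,0,0],255],[[0,0,0.004],[0,0,0],255],[[0,0,0.005],[0,0,0],255],[[0,0,0.005],[0,0,0],255]]'
python3 go.py 476.5 -374.1 42.75 191.6
```

```text
clock: 8.3
position: [476.6, -375.0, 49.0]
ee_rot: [[-0.98, -0.201, 0.0], [-0.201, 0.98, -0.0], [-0.0, -0.0, -1.0]]
wrist_force: [-1.3, -0.2, -3.0]
opening: 13.0
gripper_force: 58.8
clock: 8.9
position: [476.4, -375.0, 43.5]
ee_rot: [[-0.98, -0.201, -0.0], [-0.201, 0.98, 0.0], [0.0, 0.0, -1.0]]
wrist_force: [-1.1, -0.7, -3.6]
opening: 13.1
gripper_force: 58.8
[-0.0003  0.0009  0.0007] [ 0.01 -0.01 -0.01] clock 8.9 [ 476.4 -375.    43.5] F [-1.1 -0.7 -3.6] q6 -2.57 open 13.1 58.8
```

```bash
python3 -m inch '[[[0,0,0.0005],[0,0,0],255],[[0,0,0.001],[0,0,0],255],[[0,0,0.0015],[0,0,0],255],[[0,0,0.0015],[0,0,0],255]]'
python3 go.py 476.5 -374.1 42.75 191.6
```

```text
clock: 9.3
position: [476.5, -375.1, 42.7]
ee_rot: [[-0.98, -0.201, 0.0], [-0.201, 0.98, -0.0], [-0.0, -0.0, -1.0]]
wrist_force: [-3.5, 2.7, 6.1]
opening: 12.9
gripper_force: 60.2
[-0.0002  0.0009 -0.    ] [-0.02  0.   -0.  ] clock 9.3 [ 476.5 -375.1   42.7] F [-3.5  2.7  6.1] q6 -2.57 open 12.9 60.2
```

```bash
python3 -m inch '[[[0,0,0],[0,0,0],200],[[0,0,0],[0,0,0],140],[[0,0,0],[0,0,0],60],[[0,0,0],[0,0,0],60],[[0,0,0],[0,0,0],60]]'
python3 -m inch '[[[0,0,-0.02],[0,0,0],60],[[0,0,-0.06],[0,0,0],60],[[0,0,-0.1],[0,0,0],60],[[0,0,-0.14],[0,0,0],60],[[0,0,-0.17],[0,0,0],60],[[0,0,-0.17],[0,0,0],60]]'
python3 - <<'E'
from h import *
d=capture('top');w=cloud(d);cv2.imwrite('pics/top4.png',d['color'])
s=arm.state();d=capture('wrist');w=cloud(d,s);cv2.imwrite('pics/w4.png',d['color'])
P=sel(w,(476.5,-374),160,32,38);print(rect(P))
P=sel(w,(476.5,-374),120,13,20);print(rect(P),P[:,2].mean())
A=np.c_[P[:,:2],np.ones(len(P))];print(np.linalg.lstsq(A,P[:,2],rcond=None)[0])
E
python3 go.py 478.1 364.5 212 166.7
```

```text
clock: 9.8
position: [476.5, -375.1, 42.1]
ee_rot: [[-0.98, -0.201, -0.0], [-0.201, 0.98, -0.0], [0.0, -0.0, -1.0]]
wrist_force: [-1.5, 0.3, 0.6]
opening: 65.1
gripper_force: 0.0
clock: 10.4
position: [477.4, -376.0, 216.9]
ee_rot: [[-0.98, -0.201, 0.005], [-0.201, 0.98, -0.005], [-0.004, -0.006, -1.0]]
wrist_force: [1.6, -0.1, 0.4]
opening: 65.6
gripper_force: 0.0
(array([ 476.2, -375.7]), array([240.6, 180.7]), 11.42)
(array([ 476.3, -375.5]), array([229.3, 169. ]), 11.54) 15.723119166769909
[-9.25497514e-04  1.34180548e-04  1.62108592e+01]
[-1.502e-01  7.242e-01 -2.000e-04] [-0.04  0.03 24.89] clock 10.5 [ 476.5 -375.1  212.3] F [0.2 0.9 0.2] q6 -2.57 open 65.7 0.0
```

View pics/w4.png

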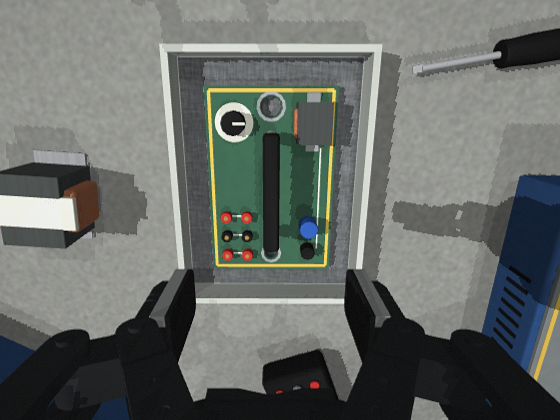

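```bash
python3 -m inch '[[[-0.01,0.046,0],[0,0,2],60],[[-0.02,0.094,0],[0,0,4],60],[[-0.03,0.142,0],[0,0,6],60],[[-0.04,0.19,0],[0,0,8],60],[[-0.05,0.238,0],[0,0,10],60],[[-0.06,0.286,0],[0,0,12],60],[[-0.07,0.334,0],[0,0,14],60],[[-0.08,0.382,0],[0,0,16],60]]'
python3 go.py 478.1 364.5 212 166.7
```

```text
clock: 11.3
position: [477.1, 17.2, 210.8]
ee_rot: [[-0.997, 0.078, -0.002], [0.078, 0.997, 0.0], [0.002, -0.0, -1.0]]
wrist_force: [0.5, -0.4, -0.2]
opening: 65.4
gripper_force: 0.0
[ 0.0263  0.3463 -0.0012] [-0.01 -0.1   8.8 ] clock 11.3 [477.1  17.2 210.8] F [ 0.5 -0.4 -0.2] q6 -1.62 open 65.4 0.0
```

```bash
python3 -m inch '[[[0.003,0.046,0],[0,0,4],60],[[0.007,0.094,0],[0,0,8.8],60],[[0.011,0.142,0],[0,0,8.8],60],[[0.015,0.19,0],[0,0,8.8],60],[[0.018,0.238,0],[0,0,8.8],60],[[0.022,0.286,0],[0,0,8.8],60],[[0.025,0.33,0],[0,0,8.8],60],[[0.026,0.346,0],[0,0,8.8],60]]'
python3 -m inch '[[[0,0,0.01],[0,0,0],60],[[0,0,0.03],[0,0,0],60],[[0,0,0.05],[0,0,0],60],[[0,0,0.05],[0,0,0],60],[[0,0,0.05],[0,0,0],60]]'
python3 - <<'E'
from h import *
s=arm.state();d=capture('wrist');w=cloud(d,s);cv2.imwrite('pics/w5.png',d['color'])
for n,c,r,a,b in [('meterbar',(478,364),90,44,62),('meterplate',(478,364),125,6,13)]:
    P=sel(w,c,r,a,b);print(n,rect(P),P[:,2].mean(),len(P))
E
python3 go.py 478.1 364.5 36.75 166.7
```

```text
clock: 12.1
position: [477.5, 365.5, 209.9]
ee_rot: [[-0.974, 0.226, -0.003], [0.226, 0.974, -0.001], [0.002, -0.001, -1.0]]
wrist_force: [0.7, -1.6, -0.6]
opening: 65.5
gripper_force: 0.0
clock: 12.6
position: [478.7, 361.2, 161.8]
ee_rot: [[-0.973, 0.229, -0.001], [0.229, 0.973, -0.001], [0.001, -0.001, -1.0]]
wrist_force: [0.1, 0.5, 0.2]
opening: 65.2
gripper_force: 0.0
meterbar (array([478.3, 363.6]), array([ 14. , 103.7]), -13.59) 54.0862047474941 2674
meterplate (array([478.7, 363.4]), array([120.6, 180.5]), -13.79) 9.659534482821778 20917
[0.0016 0.0027 0.1258] [-0.    0.01  0.05] clock 12.65 [479.  361.6 162.6] F [0.8 0.8 0.8] q6 -0.82 open 65.6 0.0
```

View pics/w5.png

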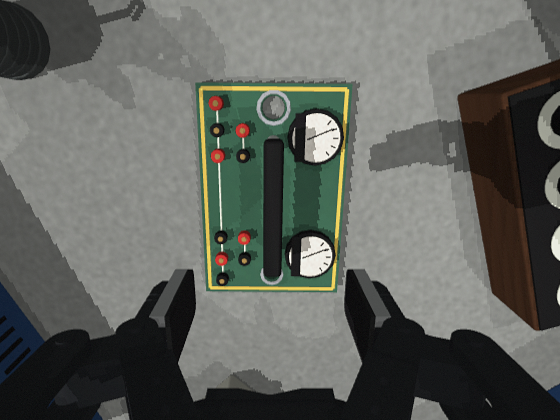

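```bash
python3 -m inch '[[[0.0008,0.002,0.02],[0,0,0.45],60],[[0.0008,0.002,0.05],[0,0,0.45],60],[[0.0008,0.002,0.08],[0,0,0.45],60],[[0.0008,0.002,0.1],[0,0,0.45],60],[[0.0008,0.002,0.1],[0,0,0.45],60],[[0.0008,0.002,0.1],[0,0,0.45],60],[[0.0008,0.002,0.1],[0,0,0.45],60],[[0.0008,0.002,0.1],[0,0,0.45],60]]'
python3 go.py 478.6 363.5 36.75 166.3
```

```text
clock: 13.45
position: [479.0, 364.7, 63.6]
ee_rot: [[-0.972, 0.236, 0.002], [0.236, 0.972, 0.001], [-0.002, 0.001, -1.0]]
wrist_force: [0.5, 0.0, -1.2]
opening: 65.6
gripper_force: 0.0
[ 0.0002 -0.0013  0.0269] [0.08 0.09 0.04] clock 13.45 [479.  364.7  63.6] F [ 0.5  0.  -1.2] q6 -0.81 open 65.6 0.0
```

```bash
python3 -m inch '[[[0.0002,-0.001,0.012],[0,0,0],60],[[0.0002,-0.001,0.022],[0,0,0],60],[[0.0002,-0.001,0.026],[0,0,0],60],[[0.0002,-0.001,0.026],[0,0,0],60],[[0.0002,-0.001,0.026],[0,0,0],60],[[0.0002,-0.001,0.026],[0,0,0],60]]'
python3 go.py 478.6 363.5 36.75 166.3
```

```text
clock: 14.05
position: [478.1, 363.5, 36.4]
ee_rot: [[-0.972, 0.236, 0.0], [0.236, 0.972, 0.0], [-0.0, 0.0, -1.0]]
wrist_force: [-0.6, 0.4, 0.3]
opening: 65.4
gripper_force: 0.0
[-0.0005  0.0001 -0.0004] [0.01 0.02 0.04] clock 14.05 [478.1 363.5  36.4] F [-0.6  0.4  0.3] q6 -0.81 open 65.4 0.0
```

```bash
python3 -m inch '[[[-0.0005,0,-0.0004],[0,0,0],160],[[-0.0005,0,-0.0004],[0,0,0],255],[[-0.0005,0,-0.0004],[0,0,0],255],[[-0.0005,0,-0.0004],[0,0,0],255],[[-0.0005,0,-0.0004],[0,0,0],255],[[-0.0005,0,-0.0004],[0,0,0],255]]' 60
python3 -m inch '[[[0,0,-0.01],[0,0,0],255],[[0,0,-0.03],[0,0,0],255],[[0,0,-0.06],[0,0,0],255],[[0,0,-0.09],[0,0,0],255],[[0,0,-0.12],[0,0,0],255],[[0,0,-0.14],[0,0,0],255],[[0,0,-0.15],[0,0,0],255],[[0,0,-0.15],[0,0,0],255]]'
python3 -m inch '[[[0,0,0],[0,0,0],255],[[0,0,0],[0,0,0],255],[[0,0,0],[0,0,0],255]]'
python3 - <<'E'
from h import *
s=arm.state();d=capture('wrist');cv2.imwrite('pics/w6.png',d['color'])
np.savez('w6.npz',pos=s['position'],ee_rot=s['ee_rot'],**{k:v for k,v in d.items()})
a=cv2.imread('pics/w3.png');b=d['color']
cv2.imwrite('pics/cmp.png',np.vstack([a[60:350,120:430],b[60:350,120:430]]))
E
python3 go.py 590.5 6.3 186 190.35
```

```text
clock: 14.65
position: [478.5, 363.4, 36.7]
ee_rot: [[-0.972, 0.236, 0.0], [0.236, 0.972, 0.0], [-0.0, 0.0, -1.0]]
wrist_force: [-0.4, 1.0, 4.7]
opening: 12.9
gripper_force: 59.4
clock: 15.45
position: [478.6, 363.4, 187.4]
ee_rot: [[-0.972, 0.236, 0.001], [0.236, 0.972, 0.001], [-0.001, 0.001, -1.0]]
wrist_force: [0.6, -0.0, -6.2]
opening: 13.1
gripper_force: 59.2
clock: 15.75
position: [478.1, 363.1, 185.3]
ee_rot: [[-0.972, 0.236, -0.002], [0.236, 0.972, -0.001], [0.001, -0.001, -1.0]]
wrist_force: [0.0, 0.8, -5.6]
opening: 12.9
gripper_force: 59.2
[-1.934e-01 -3.203e-01 -3.000e-04] [ -0.05  -0.07 -24.  ] clock 15.8 [478.2 363.2 185.6] F [ 0.7  0.6 -4.9] q6 -0.81 open 13.0 59.2
```

View pics/cmp.png

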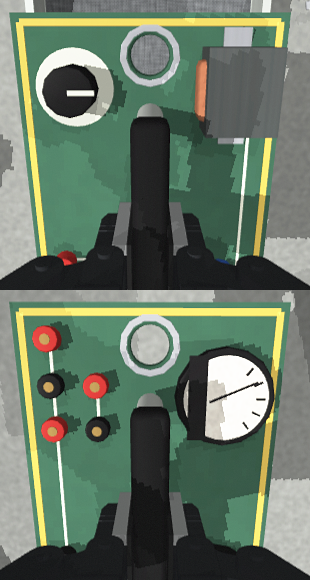

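Run:
```python
from h import *
for n in ['w2','w3','w6']:
    d=np.load(n+'.npz');h=cv2.cvtColor(d['color'],cv2.COLOR_BGR2HSV)
    g=((h[...,1]>90)&(h[...,0]>50)&(h[...,0]<95)).astype(np.uint8)   # green plate
    r=g[78:165,225:315]; m=(1-r); k,l,st,ce=cv2.connectedComponentsWithStats(m[:,:])
    j=l[117-78,269-225-26] # ring pixel
    ys,xs=np.where(l==j); pts=np.c_[xs,ys].astype(np.float32)
    up=pts[pts[:,1]<70]
    print(n,'ring',st[j],'x',(up[:,0].min()+up[:,0].max())/2+225,'top',up[:,1].min()+78)
    y=((h[...,0]>20)&(h[...,0]<35)&(h[...,1]>110))
    rows=[np.mean(np.where(y[60:100,c])[0])+60 for c in range(160,380,10) if y[60:100,c].any()]
    print('  yellow rows',np.polyfit(range(len(rows)),rows,1).round(3),len(rows))
    cl=[np.mean(np.where(y[rr,120:200])[0])+120 for rr in range(200,300,10) if y[rr,120:200].any()]
    cr=[np.mean(np.where(y[rr,340:420])[0])+340 for rr in range(200,300,10) if y[rr,340:420].any()]
    print('  left',np.round(cl,1)[:10],'right',np.round(cr,1)[:10])
    K=d['intrinsics'];print(K[0,0], np.round(np.nanmedian(d['depth'][100:130,290:298]),1))
```

```text
w2 ring [   0    0   90   70 2135] x 269.5 top 78.0
  yellow rows [-1.000e-03  8.146e+01] 22
  left [151.  152.  153.5 154.5 155.5 156.5 157.5 159.  160.  161. ] right [388.  387.  386.  384.5 383.5 382.5 381.5 380.5 379.5 378.5]
353.1752264288804 155.3
w3 ring [   0    0   90   70 2128] x 269.5 top 78.0
  yellow rows [-1.000e-03  8.146e+01] 22
  left [151.  152.5 153.5 154.5 155.5 156.5 158.  159.  160.  161. ] right [388.  387.  386.  384.5 383.5 382.5 381.5 380.5 379.5 378.5]
353.1752264288804 155.4
w6 ring [   0    0   90   70 2119] x 269.5 top 78.0
  yellow rows [-0.    81.435] 22
  left [154.1 152.  153.  154.5 155.5 156.5 157.5 158.5 159.5 160.5] right [388.  386.5 385.5 384.5 383.5 382.5 381.5 380.5 379.5 378. ]
353.1752264288804 155.3
```

```bash
python3 -m inch '[[[-0.01,-0.017,0],[0,0,-2],255],[[-0.03,-0.05,0],[0,0,-5],255],[[-0.054,-0.09,0],[0,0,-8],255],[[-0.078,-0.13,0],[0,0,-12],255],[[-0.102,-0.17,0],[0,0,-16],255],[[-0.126,-0.21,0],[0,0,-20],255],[[-0.15,-0.25,0],[0,0,-23],255],[[-0.17,-0.282,0],[0,0,-24],255]]'
python3 -m inch '[[[0,0,0],[0,0,0],255],[[0,0,0],[0,0,0],255],[[0,0,0],[0,0,0],255]]'
python3 go.py 590.47 6.32 186 190.33
```

```text
clock: 16.6
position: [577.3, 46.7, 186.2]
ee_rot: [[-0.984, -0.181, -0.0], [-0.181, 0.984, -0.0], [0.0, -0.0, -1.0]]
wrist_force: [1.1, 1.1, -6.1]
opening: 12.6
gripper_force: 59.2
clock: 16.9
position: [576.8, 49.7, 186.2]
ee_rot: [[-0.984, -0.18, -0.001], [-0.18, 0.984, 0.0], [0.001, 0.0, -1.0]]
wrist_force: [-0.6, 0.7, -4.9]
opening: 12.9
gripper_force: 59.6
[-0.0057 -0.0451  0.0002] [ 0.02 -0.03  0.03] clock 16.9 [576.8  49.7 186.2] F [-0.6  0.7 -4.9] q6 -1.8 open 12.9 59.6
```

```bash
python3 -m inch '[[[-0.002,-0.015,0],[0,0,0],255],[[-0.004,-0.03,0],[0,0,0],255],[[-0.0057,-0.041,0],[0,0,0],255],[[-0.0057,-0.045,0],[0,0,0],255],[[-0.0057,-0.045,0],[0,0,0],255],[[-0.0057,-0.045,0],[0,0,0],255],[[-0.0057,-0.045,0],[0,0,0],255],[[-0.0057,-0.045,0],[0,0,0],255]]'
python3 -m inch '[[[0,0,0.01],[0,0,0],255],[[0,0,0.02],[0,0,0],255],[[0,0,0.025],[0,0,0],255],[[0,0,0.025],[0,0,0],255],[[0,0,0.025],[0,0,0],255],[[0,0,0.025],[0,0,0],255],[[0,0,0.025],[0,0,0],255]]'
python3 go.py 590.47 6.32 120.75 190.33
```

```text
clock: 17.7
position: [590.7, 6.3, 186.5]
ee_rot: [[-0.984, -0.18, 0.0], [-0.18, 0.984, -0.0], [-0.0, -0.0, -1.0]]
wrist_force: [-1.2, -0.4, -5.6]
opening: 12.8
gripper_force: 59.6
clock: 18.4
position: [590.9, 5.9, 161.8]
ee_rot: [[-0.984, -0.18, 0.0], [-0.18, 0.984, -0.0], [-0.0, -0.0, -1.0]]
wrist_force: [0.3, -1.0, -5.0]
opening: 13.0
gripper_force: 59.5
[0.0003 0.0005 0.0411] [-0.02  0.03  0.01] clock 18.4 [590.9   5.9 161.8] F [ 0.3 -1.  -5. ] q6 -1.87 open 13.0 59.5
```

```bash
python3 -m inch '[[[0.0003,0.0005,0.004],[0,0,0],255],[[0.0003,0.0005,0.008],[0,0,0],255],[[0.0003,0.0005,0.012],[0,0,0],255],[[0.0003,0.0005,0.016],[0,0,0],255],[[0.0003,0.0005,0.016],[0,0,0],255],[[0.0003,0.0005,0.016],[0,0,0],255],[[0.0003,0.0005,0.016],[0,0,0],255]]'
python3 go.py 590.47 6.32 120.75 190.33
```

```text
clock: 19.1
position: [590.4, 6.3, 145.7]
ee_rot: [[-0.984, -0.18, 0.0], [-0.18, 0.984, -0.0], [-0.0, -0.0, -1.0]]
wrist_force: [0.4, -0.3, -6.5]
opening: 13.3
gripper_force: 59.6
[-0.     -0.      0.0249] [-0.01  0.01  0.01] clock 19.1 [590.4   6.3 145.7] F [ 0.4 -0.3 -6.5] q6 -1.87 open 13.3 59.6
```

```bash
python3 -m inch '[[[0,0,0.003],[0,0,0],255],[[0,0,0.006],[0,0,0],255],[[0,0,0.009],[0,0,0],255],[[0,0,0.012],[0,0,0],255],[[0,0,0.012],[0,0,0],255],[[0,0,0.012],[0,0,0],255]]'
python3 go.py 590.47 6.32 120.75 190.33
```

```text
clock: 19.7
position: [590.3, 6.4, 133.4]
ee_rot: [[-0.984, -0.18, -0.0], [-0.18, 0.984, -0.0], [0.0, -0.0, -1.0]]
wrist_force: [0.3, -0.0, -5.4]
opening: 12.9
gripper_force: 59.6
[-0.0001 -0.0001  0.0127] [-0.   -0.01  0.02] clock 19.7 [590.3   6.4 133.4] F [ 0.3 -0.  -5.4] q6 -1.87 open 12.9 59.6
```

No contact force; continuing to the rails.

```bash
python3 -m inch '[[[0,0,0.003],[0,0,0],255],[[0,0,0.006],[0,0,0],255],[[0,0,0.009],[0,0,0],255],[[0,0,0.011],[0,0,0],255],[[0,0,0.012],[0,0,0],255],[[0,0,0.0125],[0,0,0],255],[[0,0,0.013],[0,0,0],255],[[0,0,0.013],[0,0,0],255]]'
python3 go.py 590.47 6.32 120.75 190.33
```

```text
clock: 20.5
position: [590.4, 6.3, 120.7]
ee_rot: [[-0.984, -0.18, 0.0], [-0.18, 0.984, -0.0], [-0.0, -0.0, -1.0]]
wrist_force: [-2.4, 0.3, -2.7]
opening: 12.7
gripper_force: 60.0
[-0.0001 -0.     -0.    ] [-0.01  0.01  0.02] clock 20.5 [590.4   6.3 120.7] F [-2.4  0.3 -2.7] q6 -1.87 open 12.7 60.0
```

```bash
python3 -m inch '[[[0,0,0.0003],[0,0,0],255],[[0,0,0.0005],[0,0,0],255],[[0,0,0.0005],[0,0,0],255]]'
python3 -m inch '[[[0,0,0],[0,0,0],200],[[0,0,0],[0,0,0],140],[[0,0,0],[0,0,0],60],[[0,0,0],[0,0,0],60],[[0,0,0],[0,0,0],60]]'
python3 -m inch '[[[0,0,-0.01],[0,0,0],60],[[0,0,-0.03],[0,0,0],60],[[0,0,-0.06],[0,0,0],60],[[0,0,-0.09],[0,0,0],60],[[0,0,-0.118],[0,0,0],60],[[0,0,-0.118],[0,0,0],60],[[0,0,-0.118],[0,0,0],60],[[0,0,-0.118],[0,0,0],60]]'
python3 - <<'E'
from h import *
s=arm.state();d=capture('wrist');cv2.imwrite('pics/w7.png',d['color']);w=cloud(d,s)
for n,c,r,a,b in [('bar',(590,8),90,126,150),('plate',(590,8),125,90,97)]:
    P=sel(w,c,r,a,b);print(n,len(P),rect(P),P[:,2].mean(),np.linalg.lstsq(np.c_[P[:,:2]-[590,6],np.ones(len(P))],P[:,2],rcond=None)[0])
d=dict(np.load('w1.npz'));w=cloud(d,dict(ee_rot=d['ee_rot'],position=d['pos']))
P=sel(w,(590,8),125,90,97);print('ref',P[:,2].mean())
d=capture('top');cv2.imwrite('pics/top7.png',d['color'])
a=cv2.imread('pics/top0.png');cv2.imwrite('pics/top7z.png',cv2.resize(d['color'][130:300,120:470],(800,389),interpolation=cv2.INTER_CUBIC))
E
```

```text
clock: 20.8
position: [590.4, 6.3, 120.7]
ee_rot: [[-0.984, -0.18, 0.001], [-0.18, 0.984, -0.0], [-0.001, -0.0, -1.0]]
wrist_force: [-5.6, 0.2, 5.4]
opening: 13.2
gripper_force: 61.3
clock: 21.3
position: [590.4, 6.3, 120.0]
ee_rot: [[-0.984, -0.18, 0.0], [-0.18, 0.984, -0.0], [-0.0, -0.0, -1.0]]
wrist_force: [-0.1, 0.3, -0.9]
opening: 65.3
gripper_force: 0.0
clock: 22.1
position: [590.0, 6.4, 237.3]
ee_rot: [[-0.984, -0.18, -0.001], [-0.18, 0.984, 0.0], [0.001, 0.0, -1.0]]
wrist_force: [-0.6, 0.3, -0.2]
opening: 65.5
gripper_force: 0.0
bar 2799 (array([589.7,   6.5]), array([102.8,  13.9]), 10.44) 138.12189742813746 [3.95713202e-03 5.10773172e-03 1.38139060e+02]
plate 21954 (array([591. ,   6.7]), array([180.5, 120.5]), 10.38) 93.67333681520927 [-4.31562073e-04  2.75758878e-04  9.36709703e+01]
ref 93.71047201560522
```

View pics/w7.png

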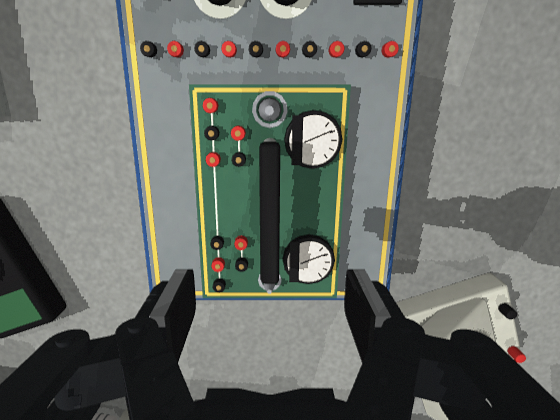

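View pics/top7z.png

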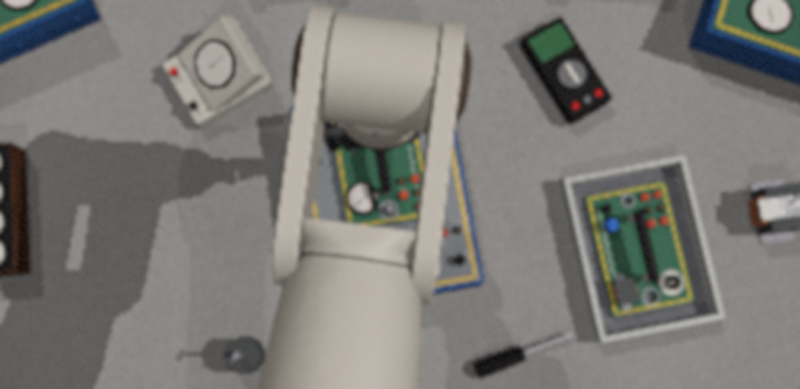

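The meter panel is home: both dowels sit in their holes, at (269,108) and (269,283), and its height and tilt match the original panel. The transformer panel lies in the tray and the bystanders have not moved. I'm handing in.

```bash
python3 -c "
from workcell import arm
print(arm.hand_in())"
```

```text
the job is handed in; nothing more can be done
None
```

The transformer panel is lying flat in the tray, the meter panel is fitted fully home on the trainer's dowels, and I handed the job in at about 22 s; the hand-in returned no verdict.

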